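Sort the drained beakers and ramekin into caddy and tray

ROBOT

A 6-joint arm with a two-finger parallel gripper is mounted at the origin on the work surface. World frame = base frame: x ahead of the robot, y to its left, z up, the work surface at z = 0. Lengths are in m, angles in rad, forces in N, time in s.
With the tool pointing down it reaches from about 0.25 to 0.775 m from the base axis. Payload 4 kg.
Tool frame: the origin (TCP) lies midway between the tips of the shut fingers; the grasp point (between the pads) lies 19 mm behind it (grip_point_offset is the distance from the TCP to the grasp point, in m); z points along the fingers, y is the line along which they close (so a half turn about z gives the same grasp; the last joint's range is limited). The gripper opens to 94 mm and grips with 3 to 60 N. Pads are 16 mm wide; open, the fingers measure 119 mm over their backs; the gripper's body (75 mm by 177 mm) begins 78 mm behind the grasp point.
Start: joints at [1.18, 0.087, 1.371, -0, 1.684, -0.103], TCP at [0.156, 0.527, 0.206] pointing down, gripper open.
Joint ranges: [-3.1, 3.1], [-0.76, 2.03], [0.27, 2.55], [-1.08, 4.22], [0.17, 2.65], [-2.57, 2.57]. Speed limits (rad/s): [2.79, 2.79, 3.14, 3.14, 3.14, 3.14].

INTERFACE

Orientations are given as [roll, pitch, yaw] about the fixed x, y, z axes, in that order (R = Rz(yaw) Ry(pitch) Rx(roll)).
In Python, from bench import * gives the robot as it stands.
- The arm moves only by the tool carry_out, never from a script. Its argument "commands" is a list of rows, each a list of 6 numbers: the shift along the tool's x, y, z in m, then the turn, a rotation vector about the tool's x, y, z in rad. In form: [[tx, ty, tz, rx, ry, rz], ...]. A call has exactly 5 rows; each row is the pose to reach, as a shift and turn from the pose commanded when the call began, along the tool's axes at that moment; what a row does not reach only later rows make up. A row lasts 1/10 s, in which the tool goes at most 50 mm and 8.59 degrees, less where a joint would pass 70% of its speed; a pose out of reach is approached as far as the arm can. A call with a gripper value outside its range is refused whole. "jaw" is the opening, from 0 (shut) to 1 (fully open), set as the call begins (left out, the last holds). The fingers move at their own pace and stop on an object; the grip force is fixed at half the most. Time passes only in rows, so rows that repeat a pose let the fingers close, or fill a call up. It gives the time, the measured TCP pose, the force, the opening and the grip force at its end, in the units of the state.
- get_obs(): the state, without advancing time (a new reading comes with each control period).
- snapshot(name): name is "scene" or "top"; returns a dict with "img" (384x512x3 uint8, red, green, blue), "range_z" (384x512 float32, m along the optical axis (not along the pixel's ray), 0 where there is no reading), "fx", "fy", "cx", "cy" (pixels), "R" (3x3) and "t" (3): a world point X has camera coordinates R X + t. Camera axes: x right, y down, z forward; pixel columns grow to the right and rows downward; lengths in m; the calibration is good to about 2 mm. A picture is of the moment at which its call begins.
- close_job(): hands the job in; it is judged then, once.
The state is a dict: "time": time; "joint_positions": joint angles; "qvel": joint speeds; "joint_torque": joint torques, N m; "tool_pos": TCP position; "ee_rot": TCP orientation; "wrist_force": force on the tool from outside, world axes, zero at the start; "wrist_torque": the same for the moment, N m; "width": finger opening in m; "finger_force": force on a finger pad.
Only numpy, scipy, OpenCV 4.12 (cv2) and the standard library are available. Lean on these libraries where they do the work, as an engineer would, in place of code of your own. Each camera call takes 0.05 s, during which the arm holds its last target. There are 200 camera calls.

TASK

Swing the wooden caddy's carry handle, which stands up over its mouth, all the way over, away from the robot, to its end stop, then sort the dry crockery off the sloped drying stand: both tall beakers into the caddy and the short ramekin into the plain tray. Everything should end up standing flat on the container's floor, mouth down as it drained, with the handle still fully down, and the casserole dish, funnel and masher left where they are.

Things in the scene. Friction and masses are not known exactly. Their poses are not given: they have to be found in the camera images.
- beaker_a: Tall beaker, white ceramic, mouth down, plain round cylinder 56 mm in diameter and 120 mm tall; at the start it leans 30 deg from vertical in one of the stand's three seats, its top away from the robot. Origin: centre of the mouth end (its lower end); z runs along its axis to the closed upper end.
- beaker_b: Second tall beaker, identical to the first: white ceramic, mouth down, plain round cylinder 56 mm in diameter and 120 mm tall; at the start it leans 30 deg from vertical in one of the stand's three seats, its top away from the robot. Origin: centre of the mouth end (its lower end); z runs along its axis to the closed upper end.
- ramekin: Short ramekin, white ceramic, mouth down, plain round cylinder 56 mm in diameter and 60 mm tall; at the start it leans 30 deg from vertical in one of the stand's three seats, its top away from the robot. Origin: centre of the mouth end (its lower end); z runs along its axis to the closed upper end.
- stand: Fixed steel drying stand: sheet 270 mm long (its y), 80 mm wide, sloping 30 deg, low edge away from the robot. Three seats at y = -100, 0, +100 mm, sheet there 28 mm above the worktop; at each seat's low side two posts 28 mm apart, 8 mm thick, 54 mm long, square to the sheet, hold the leaning piece. Origin on the worktop under the middle seat; x away from the robot, z up.
- caddy: Fixed wooden carrying caddy, open box 150 mm (its x) by 200 mm (its y), 75 mm tall, walls and floor 6 mm thick, with a steel swing handle. Origin: centre of the underside; z up, x points away from the robot (within yaw).
- handle (a joint): Angle of the caddy's steel handle, rad: 0 = standing straight up over the caddy, 1.5 = end stop, lying almost level beyond the caddy's +x wall. It pivots about the caddy's y axis, 62 mm above the caddy's underside, over its origin, and stays where it is left (stiff pivot).
- handle_bar (a point): Middle of the handle's round cross bar, 12 mm thick, 220 mm long, parallel to the caddy's y, 120 mm from the pivot axis; the point turns with the handle (z points away from the pivot).
- tray: Fixed plain grey open tray without a handle, 170 by 170 mm, 40 mm tall, walls and floor 6 mm thick. Origin: centre of the underside; z up.
- casserole: Bystander: glass casserole dish 150 by 265 mm over its lugs, 60 mm tall. Origin: centre of the underside.
- funnel: Bystander: yellow plastic funnel, rim down, 110 mm wide, 115 mm tall. Origin: centre of the underside.
- masher: Bystander: potato masher lying flat, 205 mm long, black handle towards its +x. Origin: on the worktop under the handle.
Things that resemble listed ones, but are neither listed nor needed, are in the scene too. Leave any purple look-alike of the beaker_a alone.

How it is judged:
By the outcome, as a careful person would: the job done as asked, in the order asked, and still so for the second after the job is handed in, with the robot touching nothing.
It also fails if it takes over 72 s, if anything falls off the work surface, if the arm or the gripper's body presses on something with over 40 N, if the wrist force passes 120 N, or if a joint passes its speed limit or range.

## Working session

There is one attempt and no reset: what is moved stays moved. The work goes in short steps, Python scripts to look and compute and a tool call to move; the robot and the scene stay as the last step left them, time stands still between calls to the robot, and variables do not carry over. Pictures are saved under pics/ and viewed, at most 10 in all, crops included, and the job is handed in when it is done.

Besides the shell and the picture viewer there is one more tool, called after "Emit:" by a JSON object that holds its "op" and its "data". carry_out: Moves the arm, as the interface text tells. Its arguments: {"type":"object","properties":{"commands":{"type":"array","items":{"type":"array","items":{"type":"number"}}},"jaw":{"type":"number"}},"required":["commands"]}

```bash
mkdir -p pics; ls
python3 - <<'E'
from bench import *
import cv2,numpy as np
for n in("scene","top"):
    s=snapshot(n); np.savez(f"{n}0.npz",**s)
    cv2.imwrite(f"pics/{n}0.png",cv2.resize(s["img"][:,:,::-1],(800,600),interpolation=cv2.INTER_CUBIC))
    print(n,s["fx"],s["cx"],s["cy"],s["R"].round(3).tolist(),s["t"])
print(get_obs())
E
```

```text
pics
scene 357.45181648779317 253.91833622427103 194.17628982792397 [[-0.024, 1.0, 0.001], [0.683, 0.018, -0.731], [-0.73, -0.017, -0.683]] [-0.00272524 -0.23810909  1.3175159 ]
top 454.59961957528986 253.33799539448964 194.65109662740738 [[0.025, -1.0, 0.015], [-0.996, -0.027, -0.089], [0.089, -0.013, -0.996]] [-0.01335369  0.4808122   1.40540565]
{'time': 0.1, 'joint_positions': array([ 1.17990274e+00,  8.78984688e-02,  1.37211665e+00,  1.73798550e-05,
        1.68359763e+00, -1.03108265e-01]), 'qvel': array([-0.0002958 , -0.00247   , -0.00317202, -0.00032713,  0.00020025,
       -0.00164687]), 'joint_torque': array([ 2.48349548e-03, -3.41254485e+01, -3.03299940e+01,  7.20945792e-02,
        3.04303248e-02, -8.31328043e-05]), 'tool_pos': array([0.15591747, 0.52691532, 0.20440487]), 'ee_rot': array([-3.13958507e+00, -2.25100870e-04,  2.85380904e+00]), 'wrist_force': array([-0.63338475,  0.38035934,  0.27026862]), 'wrist_torque': array([0.03645891, 0.01358058, 0.03779462]), 'finger_force': 0.0, 'width': 0.09399153708903137}
```

View pics/scene0.png

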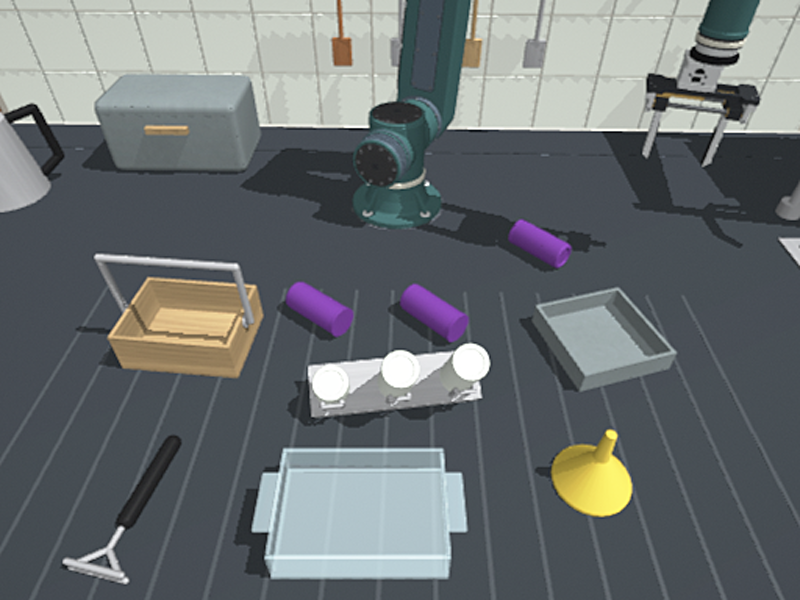

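View pics/top0.png

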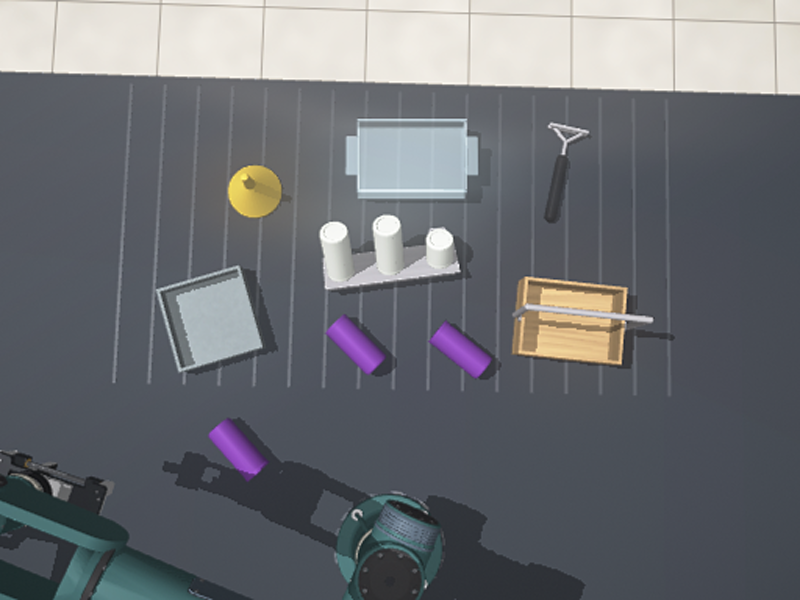

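Scene: the caddy with its upright handle is at about (185,325), the tray at (605,335), the beakers at (470,365) and (400,370), and the ramekin at (330,385). Three purple cylinders lie between these and the robot. In the top view +x is up and +y is left: tray (212,318), beakers (337,250) and (388,243), ramekin (440,247), caddy (570,320).

```bash
cat > h.py <<'E'
import numpy as np,cv2
from scipy.spatial.transform import Rotation as Ro
def cloud(s):
    z=np.asarray(s["range_z"],float); v,u=np.mgrid[0:384,0:512]
    P=np.stack([(u-s["cx"])/s["fx"]*z,(v-s["cy"])/s["fy"]*z,z],-1)
    W=(P-s["t"])@np.asarray(s["R"]); W[z==0]=np.nan
    return W
def rect(P):
    (c,wh,a)=cv2.minAreaRect((P[:,:2]*1000).astype(np.float32)); return np.round(c,1),np.round(wh,1),round(a,1)
def both(tag): return [(lambda s:(cloud(s),s["img"].astype(int)))(np.load(f"{n}{tag}.npz")) for n in("scene","top")]
E
python3 - <<'E'
from h import *
for n,(W,I) in zip(("scene","top"),both(0)):
    x,y,z=np.moveaxis(W,-1,0); r,g,b=np.moveaxis(I,-1,0)
    print(n,"table z",np.nanmedian(z[(abs(y)<.4)&(x>.2)&(x<.8)]))
    m=lambda x0,x1,y0,y1,z0,z1:(x>x0)&(x<x1)&(y>y0)&(y<y1)&(z>z0)&(z<z1)
    # 800-scale px lookups
    wood=(r>g+20)&(g>b+15)&m(.3,.75,-.5,-.1,.02,.085)
    print("caddy rim",rect(W[wood&(z>.070)]),np.nanmedian(z[wood&(z>.07)]), "all",rect(W[wood]))
    hb=m(.3,.75,-.6,-.1,.16,.21); print("bar",hb.sum(),rect(W[hb]),np.nanpercentile(z[hb],[5,50,95]))
    t=m(.3,.75,.15,.5,.03,.05)&(abs(r-g)<40); print("tray rim",t.sum(),rect(W[t]),np.nanmedian(z[t]))
    st=m(.4,.75,-.2,.2,.006,.06)&(r>130)&(abs(r-b)<40); print("stand",rect(W[st]))
    wh=m(.4,.8,-.2,.2,.06,.2)&(r>150)&(abs(r-b)<40)
    k,l,s,c=cv2.connectedComponentsWithStats(wh.astype(np.uint8))
    for i in range(1,k):
        if s[i,4]>60:
            P=W[l==i]; print("white",s[i,4],P.mean(0).round(3),P.min(0).round(3),P.max(0).round(3))
    pu=(b>g+60)&(r>g+30)&m(.1,.8,-.3,.5,.01,.1)
    k,l,s,c=cv2.connectedComponentsWithStats(pu.astype(np.uint8))
    for i in range(1,k):
        if s[i,4]>60: print("purple",rect(W[l==i]),np.nanmax(z[l==i]).round(3))
    yl=(r>150)&(b<90)&m(.3,.9,.1,.5,.01,.2)&(g>130); print("funnel",rect(W[yl]))
    bl=m(.7,1,-.2,.2,.03,.08); print("cass",rect(W[bl]))
E
```

```text
scene table z 0.001339373731213958
caddy rim (array([ 455. , -344.3]), array([202.3, 152.8]), 85.2) 0.07455876405441618 all (array([ 455.3, -344.2]), array([202.7, 153.6]), 85.2)
bar 520 (array([ 461.7, -343.3]), array([229.5,  12.8]), 85.3) [0.16686532 0.18519307 0.18894545]
tray rim 1433 (array([542.7, 365.3]), array([214.3, 409.6]), 89.5) 0.03861375890698859
stand (array([580.2,  -1.4]), array([300.5, 348.7]), 88.1)
white 516 [0.606 0.118 0.124] [0.581 0.093 0.06 ] [0.628 0.146 0.145]
white 524 [0.621 0.02  0.125] [ 0.596 -0.006  0.061] [0.643 0.046 0.146]
white 427 [ 0.606 -0.082  0.078] [ 0.58  -0.109  0.06 ] [ 0.63  -0.056  0.093]
purple (array([195.5, 296.5]), array([122.2,  52.2]), 48.8) 0.058
purple (array([ 394.6, -131.8]), array([122.7,  55.4]), 52.9) 0.058
purple (array([403.8,  73.7]), array([121.2,  57.6]), 52.2) 0.058
funnel (array([696.5, 278.4]), array([ 60.4, 103.8]), 44.4)
cass (array([778.1, -26.1]), array([151.2, 265.2]), 1.3)
top table z 0.002559520157296197
caddy rim (array([ 455.5, -343.1]), array([202.3, 150.4]), 85.4) 0.07551948563720493 all (array([ 455.7, -343.1]), array([202.2, 151. ]), 85.3)
bar 366 (array([ 460.3, -342.3]), array([231. ,  13.1]), 85.4) [0.18099118 0.18742568 0.19189557]
tray rim 817 (array([541.4, 366.1]), array([214.8, 408.8]), 88.8) 0.040127829944688394
stand (array([580.1,   2.1]), array([291.2, 358.9]), 86.2)
white 525 [0.593 0.02  0.113] [ 0.547 -0.006  0.06 ] [0.644 0.046 0.147]
white 521 [0.578 0.117 0.113] [0.532 0.091 0.06 ] [0.625 0.146 0.149]
white 296 [ 0.595 -0.081  0.078] [ 0.562 -0.106  0.06 ] [ 0.63  -0.056  0.096]
purple (array([397.8,  77.5]), array([119.4,  48. ]), 46.6) 0.065
purple (array([ 392.9, -129. ]), array([118.9,  50.7]), 52.9) 0.063
purple (array([188.6, 301.6]), array([118.4,  51.2]), 43.0) 0.063
funnel (array([700.5, 280.3]), array([ 74.4, 102.4]), 63.0)
cass (array([777.2, -23.5]), array([152.3, 263.2]), 1.5)
```

```bash
cat > fit.py <<'E'
from h import *
from scipy.optimize import least_squares
D=both(0)
def pts(m): return [W[m(W,I)] for W,I in D]
# tray: grey pixels in xy window, above table
for W,I in D:
    x,y,z=np.moveaxis(W,-1,0); g=I.max(-1)-I.min(-1)
    m=((x>.35)&(x<.62)&(y>.2)&(y<.5)&(z>.03)&(z<.05)&(g<35)).astype(np.uint8)
    k,l,s,c=cv2.connectedComponentsWithStats(m,connectivity=8); i=1+s[1:,4].argmax()
    fl=(x>.42)&(x<.5)&(y>.32)&(y<.4)
    print("tray",s[i,4],rect(W[l==i]),"floor",np.nanmedian(z[fl]).round(4))
    print("caddy floor",np.nanmedian(z[(abs(x-.44)<.03)&(abs(y+.34)<.06)]).round(4))
def res(p,P,h):
    b=np.array([p[0],p[1],p[2]]); a=np.array([np.sin(p[4])*np.cos(p[3]),np.sin(p[4])*np.sin(p[3]),np.cos(p[4])])
    d=P-b; t=d@a; r=np.linalg.norm(d-t[:,None]*a,axis=1)-.028; u=t-h
    return np.where((r<=0)&(u<=0),np.maximum(r,u),np.hypot(np.maximum(r,0),np.maximum(u,0)))
for nm,c,h in(("A",(.606,.118),.12),("B",(.621,.02),.12),("ram",(.606,-.082),.06)):
    for sel in((0,),(1,),(0,1)):
        Q=[]
        for j in sel:
            W,I=D[j];x,y,z=np.moveaxis(W,-1,0)
            m=(abs(y-c[1])<.045)&(x>.5)&(x<.68)&(z>.052)&(z<.2)&(I.min(-1)>120)
            Q.append(W[m])
        Q=np.concatenate(Q)
        s=least_squares(res,[c[0]-h/2,c[1]-.01,.03,.15,.52],args=(Q,h),loss="soft_l1",f_scale=.002)
        print(nm,sel,len(Q),s.x[:3].round(4),np.degrees(s.x[3:]).round(1),"rms",np.sqrt((s.fun**2).mean()).round(4))
E
python3 fit.py
```

```text
tray 870 (array([444.6, 366. ]), array([172.6, 172.7]), 18.2) floor 0.0064
caddy floor 0.0069
tray 519 (array([443.4, 367.1]), array([170.9, 171.6]), 17.9) floor 0.0074
caddy floor 0.0082
A (0,) 669 [0.5477 0.1118 0.0249] [ 9.2 28.4] rms 0.002
A (1,) 580 [0.5458 0.1116 0.0274] [ 9.2 30.7] rms 0.0021
A (0, 1) 1249 [0.5459 0.1113 0.0263] [ 9.7 30.2] rms 0.0022
B (0,) 626 [0.5634 0.0132 0.0247] [ 8.9 28.2] rms 0.0021
B (1,) 579 [0.5614 0.0137 0.0273] [ 8.1 30.8] rms 0.0024
B (0, 1) 1205 [0.5616 0.0133 0.0261] [ 8.8 30.1] rms 0.0023
ram (0,) 498 [ 0.5797 -0.0871  0.0243] [ 8.4 30.4] rms 0.0022
ram (1,) 357 [ 0.5763 -0.0864  0.0274] [10.6 33.1] rms 0.0029
ram (0, 1) 855 [ 0.5767 -0.086   0.0262] [ 8.6 32.1] rms 0.0026
```

```bash
cat > plan.py <<'E'
import json,sys
from h import *
F="cmd.json"
def Rt(yaw,tilt=0):  # tool y = (−sin yaw,cos yaw,0), z down, tilted by `tilt` back to the robot
    s,c=np.sin(tilt),np.cos(tilt); z=np.array([-s,0,-c]); y=np.array([0,1.,0]); R=np.stack([np.cross(y,z),y,z],1)
    return Ro.from_euler("z",yaw)*Ro.from_matrix(R)
def plan(wps):
    """wps: (pos, Rot, ncalls); prints the rows of each call, tracks the commanded pose"""
    p,q=json.load(open(F)); p=np.array(p); R=Ro.from_quat(q)
    for t,Rg,n in wps:
        t=np.array(t); p0=p.copy(); R0=R; dv=(R0.inv()*Rg).as_rotvec()
        for k in range(n):
            rows=[]
            for i in range(1,6):
                f=(5*k+i)/(5*n); tp=p0+(t-p0)*f; tR=R0*Ro.from_rotvec(dv*f)
                rows.append(np.r_[R.inv().apply(tp-p).round(3),(R.inv()*tR).as_rotvec().round(3)]+0.)
            print(json.dumps([r.tolist() for r in rows]).replace(".0,",",").replace(".0]","]"))
            r=rows[-1]; p=p+R.apply(r[:3]); R=R*Ro.from_rotvec(r[3:])
    json.dump([p.tolist(),R.as_quat().tolist()],open(F,"w")); print("end",p.round(4))
C=np.array([.4555,-.3437]); CY=np.radians(-4.7); CX=np.array([np.cos(CY),np.sin(CY)]); CYv=np.array([-CX[1],CX[0]])
def cad(x,y,z): return np.r_[C+x*CX+y*CYv,z]
E
python3 - <<'E'
from plan import *
json.dump([[.156,.527,.206],Ro.from_euler("xyz",[np.pi,0,2.854]).as_quat().tolist()],open(F,"w"))
R=Rt(CY)
plan([((.40,.15,.25),R,2),(cad(-.05,0,.22),R,2),(cad(-.05,0,.168),R,1)])
E
```

```text
[[-0.034, -0.029, -0.004, 0, 0, -0.021], [-0.068, -0.058, -0.009, 0, 0, -0.041], [-0.102, -0.088, -0.013, 0, 0, -0.062], [-0.136, -0.117, -0.018, 0, 0, -0.082], [-0.17, -0.146, -0.022, 0, 0, -0.103]]
[[-0.031, -0.033, -0.004, 0, 0, -0.02], [-0.062, -0.065, -0.009, 0, 0, -0.041], [-0.093, -0.098, -0.013, 0, 0, -0.061], [-0.124, -0.131, -0.018, 0, 0, -0.082], [-0.155, -0.163, -0.022, 0, 0, -0.103]]
[[-0.005, -0.049, 0.003, 0, 0, 0], [-0.009, -0.098, 0.006, 0, 0, 0], [-0.014, -0.146, 0.009, 0, 0, 0], [-0.018, -0.195, 0.012, 0, 0, 0], [-0.023, -0.244, 0.015, 0, 0, 0]]
[[-0.004, -0.049, 0.003, 0, 0, 0], [-0.009, -0.097, 0.006, 0, 0, 0], [-0.013, -0.146, 0.009, 0, 0, 0], [-0.018, -0.195, 0.012, 0, 0, 0], [-0.023, -0.244, 0.015, 0, 0, 0]]
[[0, 0, 0.01, 0, 0, 0], [0, 0, 0.021, 0, 0, 0], [0, 0, 0.031, 0, 0, 0], [0, 0, 0.042, 0, 0, 0], [0, 0, 0.052, 0, 0, 0]]
end [ 0.4061 -0.34    0.168 ]
```

Emit:
{"op": "carry_out", "data": {"commands": [[-0.034, -0.029, -0.004, 0, 0, -0.021], [-0.068, -0.058, -0.009, 0, 0, -0.041], [-0.102, -0.088, -0.013, 0, 0, -0.062], [-0.136, -0.117, -0.018, 0, 0, -0.082], [-0.17, -0.146, -0.022, 0, 0, -0.103]], "jaw": 0}}

```text
time: 0.6
tool_pos: [0.2781, 0.3375, 0.2273]
ee_rot: [-3.141, -0.0, 2.958]
wrist_force: [1.1, 0.8, 0.5]
width: 0.0571
finger_force: 0.0
```

Emit:
{"op": "carry_out", "data": {"commands": [[-0.031, -0.033, -0.004, 0, 0, -0.02], [-0.062, -0.065, -0.009, 0, 0, -0.041], [-0.093, -0.098, -0.013, 0, 0, -0.061], [-0.124, -0.131, -0.018, 0, 0, -0.082], [-0.155, -0.163, -0.022, 0, 0, -0.103]]}}

```text
time: 1.1
tool_pos: [0.4005, 0.1487, 0.2495]
ee_rot: [3.141, -0.0, 3.061]
wrist_force: [1.0, 0.5, 0.6]
width: 0.0172
finger_force: 0.0
```

Emit:
{"op": "carry_out", "data": {"commands": [[-0.005, -0.049, 0.003, 0, 0, 0], [-0.009, -0.098, 0.006, 0, 0, 0], [-0.014, -0.146, 0.009, 0, 0, 0], [-0.018, -0.195, 0.012, 0, 0, 0], [-0.023, -0.244, 0.015, 0, 0, 0]]}}

```text
time: 1.6
tool_pos: [0.4024, -0.0964, 0.2341]
ee_rot: [3.141, 0.0, 3.06]
wrist_force: [0.6, -0.9, -1.1]
width: 0.0001
finger_force: 0.0
```

Emit:
{"op": "carry_out", "data": {"commands": [[-0.004, -0.049, 0.003, 0, 0, 0], [-0.009, -0.097, 0.006, 0, 0, 0], [-0.013, -0.146, 0.009, 0, 0, 0], [-0.018, -0.195, 0.012, 0, 0, 0], [-0.023, -0.244, 0.015, 0, 0, 0]]}}

```text
time: 2.1
tool_pos: [0.4055, -0.3416, 0.2188]
ee_rot: [3.141, -0.0, 3.059]
wrist_force: [0.5, 0.1, 1.5]
width: 0.0001
finger_force: 0.0
```

Emit:
{"op": "carry_out", "data": {"commands": [[0, 0, 0.01, 0, 0, 0], [0, 0, 0.021, 0, 0, 0], [0, 0, 0.031, 0, 0, 0], [0, 0, 0.042, 0, 0, 0], [0, 0, 0.052, 0, 0, 0]]}}

```text
time: 2.6
tool_pos: [0.4062, -0.3383, 0.1667]
ee_rot: [3.141, 0.0, 3.062]
wrist_force: [-0.2, 0.5, 0.6]
width: 0.0004
finger_force: 0.0
```

Run:
```python
from plan import *
R=Rt(CY); w=[(cad(-.014,0,.166),R,1)]
for d in(20,40,55):
    a=np.radians(d); w.append((cad(.12*np.sin(a)-.014,0,.062+.12*np.cos(a)-.016),R,1))
plan(w)
```

```text
[[-0.007, 0, 0, 0, 0, 0], [-0.014, 0, 0.001, 0, 0, 0], [-0.021, 0, 0.001, 0, 0, 0], [-0.028, 0, 0.002, 0, 0, 0], [-0.036, 0, 0.002, 0, 0, 0]]
[[-0.008, 0, 0.001, 0, 0, 0], [-0.016, 0, 0.003, 0, 0, 0], [-0.024, 0, 0.004, 0, 0, 0], [-0.032, 0, 0.006, 0, 0, 0], [-0.041, 0, 0.007, 0, 0, 0]]
[[-0.007, 0, 0.004, 0, 0, 0], [-0.014, 0, 0.008, 0, 0, 0], [-0.021, 0, 0.013, 0, 0, 0], [-0.029, 0, 0.017, 0, 0, 0], [-0.036, 0, 0.021, 0, 0, 0]]
[[-0.004, 0, 0.005, 0, 0, 0], [-0.008, 0, 0.009, 0, 0, 0], [-0.012, 0, 0.014, 0, 0, 0], [-0.017, 0, 0.019, 0, 0, 0], [-0.021, 0, 0.023, 0, 0, 0]]
end [ 0.5397 -0.351   0.115 ]
```

Emit:
{"op": "carry_out", "data": {"commands": [[-0.007, 0, 0, 0, 0, 0], [-0.014, 0, 0.001, 0, 0, 0], [-0.021, 0, 0.001, 0, 0, 0], [-0.028, 0, 0.002, 0, 0, 0], [-0.036, 0, 0.002, 0, 0, 0]]}}

```text
time: 3.1
tool_pos: [0.4429, -0.3428, 0.1658]
ee_rot: [-3.141, 0.001, 3.06]
wrist_force: [0.7, 0.3, -1.0]
width: 0.0001
finger_force: 0.0
```

Emit:
{"op": "carry_out", "data": {"commands": [[-0.008, 0, 0.001, 0, 0, 0], [-0.016, 0, 0.003, 0, 0, 0], [-0.024, 0, 0.004, 0, 0, 0], [-0.032, 0, 0.006, 0, 0, 0], [-0.041, 0, 0.007, 0, 0, 0]]}}

```text
time: 3.6
tool_pos: [0.4829, -0.3459, 0.1575]
ee_rot: [3.141, -0.002, 3.06]
wrist_force: [-2.2, -0.2, -1.2]
width: 0.0001
finger_force: 1.2
```

Emit:
{"op": "carry_out", "data": {"commands": [[-0.007, 0, 0.004, 0, 0, 0], [-0.014, 0, 0.008, 0, 0, 0], [-0.021, 0, 0.013, 0, 0, 0], [-0.029, 0, 0.017, 0, 0, 0], [-0.036, 0, 0.021, 0, 0, 0]]}}

```text
time: 4.1
tool_pos: [0.518, -0.3488, 0.1358]
ee_rot: [3.141, -0.004, 3.059]
wrist_force: [-4.5, -1.0, -3.3]
width: 0.0005
finger_force: 2.3
```

Emit:
{"op": "carry_out", "data": {"commands": [[-0.004, 0, 0.005, 0, 0, 0], [-0.008, 0, 0.009, 0, 0, 0], [-0.012, 0, 0.014, 0, 0, 0], [-0.017, 0, 0.019, 0, 0, 0], [-0.021, 0, 0.023, 0, 0, 0]]}}

```text
time: 4.6
tool_pos: [0.5387, -0.3505, 0.1132]
ee_rot: [3.141, -0.003, 3.06]
wrist_force: [-6.1, -0.8, -2.3]
width: 0.0003
finger_force: 3.0
```

```bash
cat > bar.py <<'E'
from bench import *
from plan import *
o=get_obs(); print(o["tool_pos"].round(4),o["ee_rot"].round(3),o["time"])
for n in("scene","top"):
    W=cloud(snapshot(n)); d=W[...,:2]-C; u=d@CX; v=d@CYv; z=W[...,2]
    a=np.hypot(u,z-.062); m=(a>.11)&(a<.132)&(abs(v)>.03)&(abs(v)<.105)&(u>-.02)&(z>.05)
    print(n,m.sum(),"theta",np.median(np.arctan2(u[m],z[m]-.062)).round(3) if m.any() else None, np.round([np.median(u[m]),np.median(z[m]),z[m].max()],4))
E
python3 bar.py
```

```text
[ 0.5387 -0.3505  0.1132] [ 3.141e+00 -3.000e-03  3.060e+00] 4.6
scene 322 theta 0.977 [0.1032 0.1315 0.1364]
top 55 theta 0.964 [0.0995 0.1312 0.139 ]
```

Run:
```python
from plan import *
R=Rt(CY); w=[(cad(.081,0,.165),R,1),(cad(.106,0,.150),R,1)]
for a in(1.15,1.35,1.5):
    w.append((cad(.12*np.sin(a)+.002,0,.062+.12*np.cos(a)+.006+.0015-(.004 if a==1.5 else 0)),R,1))
plan(w)
```

```text
[[0.001, 0, -0.01, 0, 0, 0], [0.001, 0, -0.02, 0, 0, 0], [0.002, 0, -0.03, 0, 0, 0], [0.003, 0, -0.04, 0, 0, 0], [0.003, 0, -0.05, 0, 0, 0]]
[[-0.005, 0, 0.003, 0, 0, 0], [-0.01, 0, 0.006, 0, 0, 0], [-0.015, 0, 0.009, 0, 0, 0], [-0.02, 0, 0.012, 0, 0, 0], [-0.025, 0, 0.015, 0, 0, 0]]
[[-0.001, 0, 0.006, 0, 0, 0], [-0.002, 0, 0.013, 0, 0, 0], [-0.003, 0, 0.019, 0, 0, 0], [-0.004, 0, 0.025, 0, 0, 0], [-0.005, 0, 0.031, 0, 0, 0]]
[[-0.002, 0, 0.005, 0, 0, 0], [-0.003, 0, 0.009, 0, 0, 0], [-0.005, 0, 0.014, 0, 0, 0], [-0.006, 0, 0.019, 0, 0, 0], [-0.008, 0, 0.023, 0, 0, 0]]
[[0, 0, 0.004, 0, 0, 0], [-0.001, 0, 0.009, 0, 0, 0], [-0.001, 0, 0.013, 0, 0, 0], [-0.002, 0, 0.018, 0, 0, 0], [-0.002, 0, 0.022, 0, 0, 0]]
end [ 0.5766 -0.354   0.074 ]
```

Emit:
{"op": "carry_out", "data": {"commands": [[0.001, 0, -0.01, 0, 0, 0], [0.001, 0, -0.02, 0, 0, 0], [0.002, 0, -0.03, 0, 0, 0], [0.003, 0, -0.04, 0, 0, 0], [0.003, 0, -0.05, 0, 0, 0]]}}

```text
time: 5.2
tool_pos: [0.5371, -0.3506, 0.1666]
ee_rot: [-3.14, 0.002, 3.06]
wrist_force: [-0.4, 1.0, -0.2]
width: 0.0007
finger_force: 0.0
```

Emit:
{"op": "carry_out", "data": {"commands": [[-0.005, 0, 0.003, 0, 0, 0], [-0.01, 0, 0.006, 0, 0, 0], [-0.015, 0, 0.009, 0, 0, 0], [-0.02, 0, 0.012, 0, 0, 0], [-0.025, 0, 0.015, 0, 0, 0]]}}

```text
time: 5.7
tool_pos: [0.5618, -0.3522, 0.1481]
ee_rot: [3.141, -0.001, 3.06]
wrist_force: [0.2, -0.1, -1.2]
width: 0.0004
finger_force: 0.0
```

Emit:
{"op": "carry_out", "data": {"commands": [[-0.001, 0, 0.006, 0, 0, 0], [-0.002, 0, 0.013, 0, 0, 0], [-0.003, 0, 0.019, 0, 0, 0], [-0.004, 0, 0.025, 0, 0, 0], [-0.005, 0, 0.031, 0, 0, 0]]}}

```text
time: 6.2
tool_pos: [0.5671, -0.3531, 0.1189]
ee_rot: [-3.141, 0.002, 3.06]
wrist_force: [0.8, 0.1, 2.2]
width: 0.0003
finger_force: 1.0
```

Emit:
{"op": "carry_out", "data": {"commands": [[-0.002, 0, 0.005, 0, 0, 0], [-0.003, 0, 0.009, 0, 0, 0], [-0.005, 0, 0.014, 0, 0, 0], [-0.006, 0, 0.019, 0, 0, 0], [-0.008, 0, 0.023, 0, 0, 0]]}}

```text
time: 6.7
tool_pos: [0.5739, -0.3534, 0.0946]
ee_rot: [3.141, -0.002, 3.06]
wrist_force: [-0.5, 0.3, 1.0]
width: 0.0006
finger_force: 0.4
```

Emit:
{"op": "carry_out", "data": {"commands": [[0, 0, 0.004, 0, 0, 0], [-0.001, 0, 0.009, 0, 0, 0], [-0.001, 0, 0.013, 0, 0, 0], [-0.002, 0, 0.018, 0, 0, 0], [-0.002, 0, 0.022, 0, 0, 0]]}}

```text
time: 7.2
tool_pos: [0.5765, -0.3537, 0.076]
ee_rot: [-3.141, 0.001, 3.06]
wrist_force: [-6.2, 3.6, 19.0]
width: 0.0003
finger_force: 9.8
```

```bash
python3 bar.py
```

```text
[ 0.5765 -0.3537  0.076 ] [-3.141e+00  1.000e-03  3.060e+00] 7.2
scene 305 theta 1.465 [0.122  0.0747 0.0796]
top 65 theta 1.456 [0.1172 0.0758 0.0832]
```

```bash
cat >> plan.py <<'E'
PS=np.radians(9); AX=np.array([.5*np.cos(PS),.5*np.sin(PS),np.cos(np.pi/6)]); RS=Rt(PS,np.pi/6); R0=Rt(CY)
BA,BB,BR=np.array([.546,.1115,.027]),np.array([.562,.0134,.027]),np.array([.577,-.086,.027])
E
python3 - <<'E'
from plan import *
plan([(cad(.121,0,.22),R0,1),((.60,-.1,.26),RS,2),(BA+.16*AX,RS,1)])
E
```

```text
[[0, 0, -0.029, 0, 0, 0], [0, 0, -0.058, 0, 0, 0], [0, 0, -0.088, 0, 0, 0], [0, 0, -0.117, 0, 0, 0], [0, 0, -0.146, 0, 0, 0]]
[[0, 0.026, -0.004, 0.006, 0.052, -0.023], [-0.001, 0.051, -0.008, 0.012, 0.104, -0.047], [-0.001, 0.077, -0.012, 0.019, 0.156, -0.07], [-0.001, 0.102, -0.016, 0.025, 0.208, -0.093], [-0.001, 0.128, -0.02, 0.031, 0.261, -0.117]]
[[-0.002, 0.025, -0.005, 0.006, 0.052, -0.023], [-0.004, 0.05, -0.01, 0.013, 0.104, -0.046], [-0.006, 0.075, -0.015, 0.019, 0.156, -0.069], [-0.009, 0.1, -0.02, 0.025, 0.208, -0.093], [-0.011, 0.126, -0.026, 0.031, 0.26, -0.116]]
[[-0.02, 0.043, 0.011, 0, 0, 0], [-0.039, 0.087, 0.021, 0, 0, 0], [-0.059, 0.13, 0.032, 0, 0, 0], [-0.079, 0.174, 0.042, 0, 0, 0], [-0.099, 0.217, 0.053, 0, 0, 0]]
end [0.6252 0.124  0.165 ]
```

Emit:
{"op": "carry_out", "data": {"commands": [[0, 0, -0.029, 0, 0, 0], [0, 0, -0.058, 0, 0, 0], [0, 0, -0.088, 0, 0, 0], [0, 0, -0.117, 0, 0, 0], [0, 0, -0.146, 0, 0, 0]]}}

```text
time: 7.8
tool_pos: [0.5761, -0.3536, 0.2199]
ee_rot: [3.141, -0.001, 3.06]
wrist_force: [-0.1, -0.9, -0.8]
width: 0.0001
finger_force: 0.0
```

Emit:
{"op": "carry_out", "data": {"commands": [[0, 0.026, -0.004, 0.006, 0.052, -0.023], [-0.001, 0.051, -0.008, 0.012, 0.104, -0.047], [-0.001, 0.077, -0.012, 0.019, 0.156, -0.07], [-0.001, 0.102, -0.016, 0.025, 0.208, -0.093], [-0.001, 0.128, -0.02, 0.031, 0.261, -0.117]], "jaw": 0.85}}

```text
time: 8.3
tool_pos: [0.5877, -0.2254, 0.2391]
ee_rot: [-3.126, -0.265, -3.107]
wrist_force: [0.5, -0.2, -0.3]
width: 0.0369
finger_force: 0.0
```

Emit:
{"op": "carry_out", "data": {"commands": [[-0.002, 0.025, -0.005, 0.006, 0.052, -0.023], [-0.004, 0.05, -0.01, 0.013, 0.104, -0.046], [-0.006, 0.075, -0.015, 0.019, 0.156, -0.069], [-0.009, 0.1, -0.02, 0.025, 0.208, -0.093], [-0.011, 0.126, -0.026, 0.031, 0.26, -0.116]]}}

```text
time: 8.8
tool_pos: [0.6005, -0.0984, 0.2592]
ee_rot: [3.141, -0.527, -2.984]
wrist_force: [0.2, 0.0, 0.7]
width: 0.0768
finger_force: 0.0
```

Emit:
{"op": "carry_out", "data": {"commands": [[-0.02, 0.043, 0.011, 0, 0, 0], [-0.039, 0.087, 0.021, 0, 0, 0], [-0.059, 0.13, 0.032, 0, 0, 0], [-0.079, 0.174, 0.042, 0, 0, 0], [-0.099, 0.217, 0.053, 0, 0, 0]]}}

```text
time: 9.3
tool_pos: [0.625, 0.1261, 0.1631]
ee_rot: [3.141, -0.524, -2.985]
wrist_force: [0.7, -0.5, -0.8]
width: 0.0804
finger_force: 0.0
```

Run:
```python
from bench import *
from plan import *
o=get_obs(); print(o["tool_pos"].round(4),(RS.inv()*Ro.from_euler("xyz",o["ee_rot"])).as_rotvec().round(4),o["joint_positions"].round(2),o["width"])
s=snapshot("scene"); cv2.imwrite("pics/s1.png",cv2.resize(s["img"][100:324,130:450,::-1],(800,560),interpolation=cv2.INTER_CUBIC))
plan([(BA+.077*AX,RS,1)])
```

```text
[0.625  0.1261 0.1631] [-0.0005  0.0008  0.0005] [ 0.12  0.74  0.67 -0.02  2.26 -1.62] 0.08043117534591164
[[0, 0, 0.017, 0, 0, 0], [0, 0, 0.033, 0, 0, 0], [0, 0, 0.05, 0, 0, 0], [0, 0, 0.066, 0, 0, 0], [0, 0, 0.083, 0, 0, 0]]
end [0.5842 0.1176 0.0931]
```

View pics/s1.png

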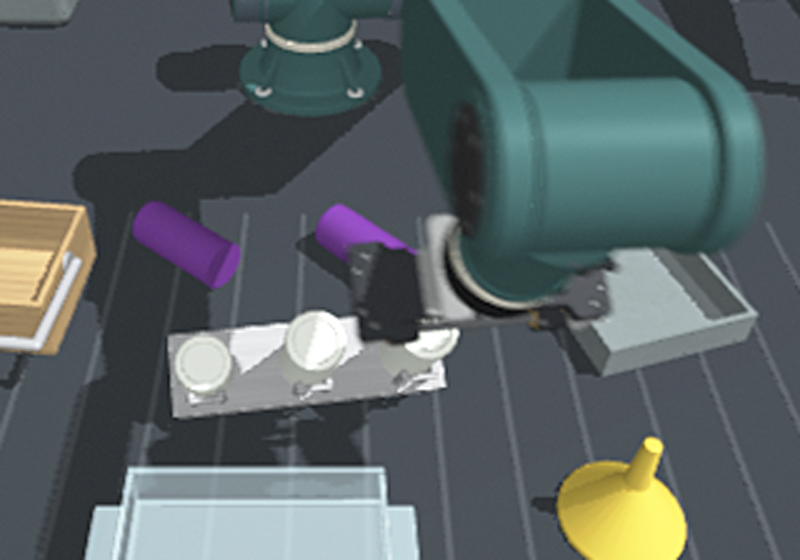

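The crop shows the gripper over beaker A at (430,345), beaker B at (317,340), the ramekin at (205,360), and the handle lying beyond the caddy wall at (45,310). I'll descend along the axis and grip.

Emit:
{"op": "carry_out", "data": {"commands": [[0, 0, 0.017, 0, 0, 0], [0, 0, 0.033, 0, 0, 0], [0, 0, 0.05, 0, 0, 0], [0, 0, 0.066, 0, 0, 0], [0, 0, 0.083, 0, 0, 0]]}}

```text
time: 9.85
tool_pos: [0.5836, 0.1175, 0.0915]
ee_rot: [3.141, -0.524, -2.985]
wrist_force: [0.2, -0.6, -0.2]
width: 0.0799
finger_force: 0.0
```

Emit:
{"op": "carry_out", "data": {"commands": [[0, 0, 0, 0, 0, 0], [0, 0, 0, 0, 0, 0], [0, 0, 0, 0, 0, 0], [0, 0, 0, 0, 0, 0], [0, 0, 0, 0, 0, 0]], "jaw": 0.4}}

```text
time: 10.35
tool_pos: [0.585, 0.1176, 0.0935]
ee_rot: [-3.141, -0.521, -2.985]
wrist_force: [0.6, -0.7, 2.5]
width: 0.0557
finger_force: 30.0
```

Run:
```python
from bench import *
from plan import *
o=get_obs(); print(o["tool_pos"].round(4),o["width"],o["finger_force"],((o["tool_pos"]-BA)@AX).round(4))
# beaker A to caddy y=+0.047 ; grip TCP at ~.077 above mouth
p=BA+.077*AX
plan([(p+[0,0,.09],RS,1),((.56,.02,.27),Rt(PS/2,.3),1),((.50,-.15,.27),R0,1),(cad(0,.047,.24),R0,1),(cad(0,.047,.10),R0,1)])
```

```text
[0.585  0.1176 0.0935] 0.05567355113865388 29.95874673128128 0.0774
[[0.009, 0, -0.016, 0, 0, 0], [0.018, 0, -0.031, 0, 0, 0], [0.027, 0, -0.047, 0, 0, 0], [0.036, 0, -0.063, 0, 0, 0], [0.045, 0, -0.078, 0, 0, 0]]
[[0.015, -0.019, -0.011, -0.006, -0.045, 0.014], [0.031, -0.037, -0.022, -0.012, -0.089, 0.029], [0.046, -0.056, -0.033, -0.019, -0.134, 0.043], [0.062, -0.074, -0.045, -0.025, -0.179, 0.058], [0.077, -0.093, -0.056, -0.031, -0.223, 0.072]]
[[0.014, -0.033, 0.004, -0.005, -0.06, 0.032], [0.028, -0.066, 0.009, -0.01, -0.12, 0.064], [0.042, -0.099, 0.013, -0.015, -0.18, 0.096], [0.056, -0.131, 0.018, -0.019, -0.24, 0.128], [0.07, -0.164, 0.022, -0.024, -0.3, 0.159]]
[[0.006, -0.03, 0.006, 0, 0, 0], [0.011, -0.06, 0.012, 0, 0, 0], [0.017, -0.09, 0.018, 0, 0, 0], [0.023, -0.12, 0.024, 0, 0, 0], [0.029, -0.15, 0.03, 0, 0, 0]]
[[0, 0, 0.028, 0, 0, 0], [0, 0, 0.056, 0, 0, 0], [0, 0, 0.084, 0, 0, 0], [0, 0, 0.112, 0, 0, 0], [0, 0, 0.14, 0, 0, 0]]
end [ 0.4591 -0.2968  0.0998]
```

Run:
```python
from plan import *
p=BA+.077*AX
json.dump([p.tolist(),RS.as_quat().tolist()],open(F,"w"))
plan([(p+[-.02,0.01,.15],RS,1),((.54,.02,.27),Rt(PS/2,.3),1),((.50,-.15,.27),R0,1),(cad(0,.047,.24),R0,1),(cad(0,.047,.10),R0,1)])
```

```text
[[0.018, 0.003, -0.024, 0, 0, 0], [0.036, 0.005, -0.048, 0, 0, 0], [0.054, 0.008, -0.072, 0, 0, 0], [0.073, 0.01, -0.097, 0, 0, 0], [0.091, 0.013, -0.121, 0, 0, 0]]
[[0.01, -0.02, 0, -0.006, -0.045, 0.014], [0.019, -0.041, -0.001, -0.013, -0.089, 0.029], [0.029, -0.061, -0.001, -0.019, -0.134, 0.043], [0.038, -0.082, -0.002, -0.025, -0.179, 0.058], [0.048, -0.102, -0.002, -0.032, -0.223, 0.072]]
[[0.01, -0.033, 0.003, -0.005, -0.06, 0.032], [0.02, -0.067, 0.006, -0.009, -0.12, 0.064], [0.03, -0.1, 0.009, -0.014, -0.18, 0.096], [0.041, -0.133, 0.012, -0.019, -0.24, 0.127], [0.051, -0.167, 0.015, -0.024, -0.3, 0.159]]
[[0.006, -0.03, 0.006, 0, 0, 0], [0.011, -0.06, 0.012, 0, 0, 0], [0.017, -0.09, 0.018, 0, 0, 0], [0.023, -0.12, 0.024, 0, 0, 0], [0.028, -0.149, 0.03, 0, 0, 0]]
[[0, 0, 0.028, 0, 0, 0], [0, 0, 0.056, 0, 0, 0], [0, 0, 0.084, 0, 0, 0], [0, 0, 0.112, 0, 0, 0], [0, -0.001, 0.14, 0, 0, 0]]
end [ 0.4598 -0.2974  0.1003]
```

Emit:
{"op": "carry_out", "data": {"commands": [[0.018, 0.003, -0.024, 0, 0, 0], [0.036, 0.005, -0.048, 0, 0, 0], [0.054, 0.008, -0.072, 0, 0, 0], [0.073, 0.01, -0.097, 0, 0, 0], [0.091, 0.013, -0.121, 0, 0, 0]]}}

```text
time: 10.85
tool_pos: [0.5642, 0.128, 0.2437]
ee_rot: [3.141, -0.522, -2.984]
wrist_force: [-0.4, -0.4, -2.4]
width: 0.0561
finger_force: 29.9
```

Emit:
{"op": "carry_out", "data": {"commands": [[0.01, -0.02, 0, -0.006, -0.045, 0.014], [0.019, -0.041, -0.001, -0.013, -0.089, 0.029], [0.029, -0.061, -0.001, -0.019, -0.134, 0.043], [0.038, -0.082, -0.002, -0.025, -0.179, 0.058], [0.048, -0.102, -0.002, -0.032, -0.223, 0.072]]}}

```text
time: 11.35
tool_pos: [0.54, 0.0201, 0.2685]
ee_rot: [3.14, -0.298, -3.064]
wrist_force: [-0.3, -0.1, -1.8]
width: 0.0555
finger_force: 30.0
```

Emit:
{"op": "carry_out", "data": {"commands": [[0.01, -0.033, 0.003, -0.005, -0.06, 0.032], [0.02, -0.067, 0.006, -0.009, -0.12, 0.064], [0.03, -0.1, 0.009, -0.014, -0.18, 0.096], [0.041, -0.133, 0.012, -0.019, -0.24, 0.127], [0.051, -0.167, 0.015, -0.024, -0.3, 0.159]]}}

```text
time: 11.85
tool_pos: [0.4994, -0.1508, 0.2692]
ee_rot: [3.14, 0.003, 3.059]
wrist_force: [-0.3, -0.5, -1.3]
width: 0.0558
finger_force: 30.0
```

Emit:
{"op": "carry_out", "data": {"commands": [[0.006, -0.03, 0.006, 0, 0, 0], [0.011, -0.06, 0.012, 0, 0, 0], [0.017, -0.09, 0.018, 0, 0, 0], [0.023, -0.12, 0.024, 0, 0, 0], [0.028, -0.149, 0.03, 0, 0, 0]]}}

```text
time: 12.35
tool_pos: [0.4591, -0.297, 0.2384]
ee_rot: [3.14, -0.0, 3.059]
wrist_force: [0.7, -0.2, -2.8]
width: 0.0557
finger_force: 30.0
```

Run:
```python
from bench import *
from plan import *
s=snapshot("scene"); cv2.imwrite("pics/s2.png",cv2.resize(s["img"][100:324,20:340,::-1],(800,560),interpolation=cv2.INTER_CUBIC))
W=cloud(s);x,y,z=np.moveaxis(W,-1,0); m=(s["img"].min(-1)>120)&(abs(x-.46)<.05)&(abs(y+.3)<.05)&(z>.14)&(z<.3)
P=W[m]; print(len(P),P.min(0),P.max(0)); o=get_obs(); print(o["tool_pos"],o["width"])
for lo in(.165,.185,.2):
    q=P[abs(P[:,2]-lo)<.008]; print(lo,len(q),q[:,0].max().round(4),q[:,1].min().round(4),q[:,1].max().round(4)) if len(q) else 0
```

```text
1411 [ 0.43217542 -0.33443859  0.16003199] [ 0.48692695 -0.25557655  0.2999074 ]
[ 0.45731061 -0.30125533  0.23664922] 0.05597712688236114
0.165 92 0.4869 -0.315 -0.2689
0.185 121 0.4863 -0.3147 -0.2693
0.2 125 0.4864 -0.3144 -0.2693
```

View pics/s2.png

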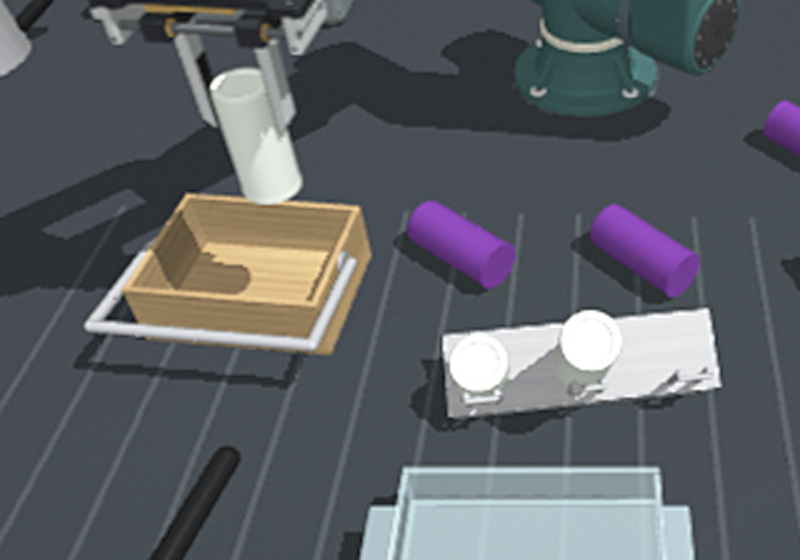

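The beaker hangs upright at (258,135), over the caddy floor at (240,265), and the handle is fully down. I'll lower it.

Emit:
{"op": "carry_out", "data": {"commands": [[0, 0, 0.028, 0, 0, 0], [0, 0, 0.056, 0, 0, 0], [0, 0, 0.084, 0, 0, 0], [0, 0, 0.112, 0, 0, 0], [0, -0.001, 0.14, 0, 0, 0]]}}

```text
time: 12.9
tool_pos: [0.4596, -0.2963, 0.0976]
ee_rot: [3.14, -0.0, 3.06]
wrist_force: [-0.2, 0.1, -2.5]
width: 0.0557
finger_force: 30.0
```

Emit:
{"op": "carry_out", "data": {"commands": [[0, 0, 0.004, 0, 0, 0], [0, 0, 0.008, 0, 0, 0], [0, 0, 0.011, 0, 0, 0], [0, 0, 0.014, 0, 0, 0], [0, 0, 0.016, 0, 0, 0]]}}

```text
time: 13.4
tool_pos: [0.4604, -0.2974, 0.0842]
ee_rot: [-3.141, 0.002, 3.059]
wrist_force: [-0.3, 0.5, -1.6]
width: 0.0552
finger_force: 30.0
```

Wrist force is still −1.6 N, so it's about to touch. I'll go 3 mm further, open slightly, then retreat.

Emit:
{"op": "carry_out", "data": {"commands": [[0, 0, 0.001, 0, 0, 0], [0, 0, 0.002, 0, 0, 0], [0, 0, 0.003, 0, 0, 0], [0, 0, 0.003, 0, 0, 0], [0, 0, 0.003, 0, 0, 0]]}}

```text
time: 13.9
tool_pos: [0.4603, -0.2973, 0.0832]
ee_rot: [-3.141, 0.002, 3.059]
wrist_force: [-2.7, 1.7, 8.6]
width: 0.0558
finger_force: 30.0
```

Run:
```python
from plan import *
p,q=json.load(open(F)); p[2]-=.019; json.dump([p,q],open(F,"w"))
plan([(np.array(p)+[0,0,.14],R0,1),((.55,-.12,.28),Rt(PS/2,.3),1),(BB+.18*AX+[0,0,.03],RS,1),(BB+.077*AX,RS,1)])
```

```text
[[0, 0, -0.028, 0, 0, 0], [0, 0, -0.056, 0, 0, 0], [0, 0, -0.084, 0, 0, 0], [0, 0, -0.112, 0, 0, 0], [0, 0, -0.14, 0, 0, 0]]
[[-0.015, 0.037, -0.012, 0.005, 0.06, -0.032], [-0.03, 0.074, -0.023, 0.01, 0.12, -0.064], [-0.045, 0.111, -0.035, 0.015, 0.18, -0.095], [-0.06, 0.147, -0.047, 0.02, 0.24, -0.127], [-0.075, 0.184, -0.059, 0.024, 0.299, -0.159]]
[[-0.026, 0.028, 0.006, 0.006, 0.045, -0.014], [-0.051, 0.056, 0.013, 0.013, 0.09, -0.029], [-0.077, 0.084, 0.019, 0.019, 0.134, -0.043], [-0.102, 0.111, 0.025, 0.026, 0.179, -0.058], [-0.128, 0.139, 0.031, 0.032, 0.224, -0.072]]
[[-0.003, 0, 0.026, 0, 0, 0], [-0.006, 0, 0.052, 0, 0, 0], [-0.009, 0, 0.078, 0, 0, 0], [-0.012, 0, 0.104, 0, 0, 0], [-0.015, 0, 0.129, 0, 0, 0]]
end [0.6005 0.0192 0.0939]
```

Emit:
{"op": "carry_out", "data": {"commands": [[0, 0, 0, 0, 0, 0], [0, 0, 0, 0, 0, 0], [0, 0, 0, 0, 0, 0], [0, 0, 0, 0, 0, 0], [0, 0, 0, 0, 0, 0]], "jaw": 0.83}}

```text
time: 14.4
tool_pos: [0.4597, -0.2969, 0.0797]
ee_rot: [3.14, -0.0, 3.059]
wrist_force: [-1.1, 0.5, -0.4]
width: 0.0784
finger_force: 0.0
```

Emit:
{"op": "carry_out", "data": {"commands": [[0, 0, -0.028, 0, 0, 0], [0, 0, -0.056, 0, 0, 0], [0, 0, -0.084, 0, 0, 0], [0, 0, -0.112, 0, 0, 0], [0, 0, -0.14, 0, 0, 0]]}}

```text
time: 14.9
tool_pos: [0.4596, -0.297, 0.221]
ee_rot: [3.141, -0.0, 3.059]
wrist_force: [0.4, -0.1, 0.7]
width: 0.078
finger_force: 0.0
```

Emit:
{"op": "carry_out", "data": {"commands": [[-0.015, 0.037, -0.012, 0.005, 0.06, -0.032], [-0.03, 0.074, -0.023, 0.01, 0.12, -0.064], [-0.045, 0.111, -0.035, 0.015, 0.18, -0.095], [-0.06, 0.147, -0.047, 0.02, 0.24, -0.127], [-0.075, 0.184, -0.059, 0.024, 0.299, -0.159]]}}

```text
time: 15.4
tool_pos: [0.5502, -0.1185, 0.2797]
ee_rot: [3.141, -0.301, -3.062]
wrist_force: [1.4, -0.6, -0.1]
width: 0.0782
finger_force: 0.0
```

Emit:
{"op": "carry_out", "data": {"commands": [[-0.026, 0.028, 0.006, 0.006, 0.045, -0.014], [-0.051, 0.056, 0.013, 0.013, 0.09, -0.029], [-0.077, 0.084, 0.019, 0.019, 0.134, -0.043], [-0.102, 0.111, 0.025, 0.026, 0.179, -0.058], [-0.128, 0.139, 0.031, 0.032, 0.224, -0.072]]}}

```text
time: 15.9
tool_pos: [0.6522, 0.0288, 0.2113]
ee_rot: [3.141, -0.525, -2.984]
wrist_force: [0.7, 0.2, 0.7]
width: 0.0778
finger_force: 0.0
```

```bash
cat > chk.py <<'E'
from bench import *
from fit import res,least_squares
from plan import *
def chk(c,zr,h,n="scene"):
    s=snapshot(n); W=cloud(s); x,y,z=np.moveaxis(W,-1,0)
    m=(abs(x-c[0])<.05)&(abs(y-c[1])<.042)&(z>zr[0])&(z<zr[1])&(s["img"].min(-1)>110)&(s["img"].max(-1)-s["img"].min(-1)<40)
    if m.sum()<50: return print(n,"few",m.sum())
    r=least_squares(res,[c[0],c[1],zr[0]-.05,.1,.01],args=(W[m],h),loss="soft_l1",f_scale=.002)
    print(n,m.sum(),"base",r.x[:3].round(4),"ax",r.x[3:].round(2),"top z",np.percentile(W[m][:,2],95).round(4))
E
sed -i 's/^D=both(0)/D=both(0) if __name__=="__main__" else []/; s/^for nm,c,h in(/for nm,c,h in()if __name__!="__main__" else(/' fit.py
python3 - <<'E'
from chk import *
for n in("scene","top"): chk((.459,-.296),(.08,.15),.12,n)
o=get_obs(); print(o["tool_pos"].round(4),o["width"],o["time"])
chk((.60,.02),(.06,.15),.12)
E
```

```text
scene 517 base [ 0.4581 -0.2961  0.0043] ax [ 0.97 -0.02] top z 0.1264
top 315 base [ 0.4593 -0.2941  0.0052] ax [-1.54  0.03] top z 0.1298
[0.653  0.0321 0.1998] 0.07794211958528416 16.0
scene 450 base [0.5624 0.0131 0.0248] ax [0.14 0.49] top z 0.1341
```

Emit:
{"op": "carry_out", "data": {"commands": [[0, 0, 0, 0, 0, 0], [0, 0, 0, 0, 0, 0], [0, 0, 0, 0, 0, 0], [0, 0, 0, 0, 0, 0], [0, 0, 0, 0, 0, 0]]}}

```text
time: 16.55
tool_pos: [0.6513, 0.0269, 0.2138]
ee_rot: [-3.141, -0.521, -2.986]
wrist_force: [-0.3, -0.1, -0.1]
width: 0.0776
finger_force: 0.0
```

Emit:
{"op": "carry_out", "data": {"commands": [[-0.004, 0, 0.035, 0, 0, 0], [-0.008, 0, 0.07, 0, 0, 0], [-0.012, 0, 0.1, 0, 0, 0], [-0.014, 0, 0.12, 0, 0, 0], [-0.015, 0, 0.129, 0, 0, 0]]}}

```text
time: 17.05
tool_pos: [0.5988, 0.0193, 0.091]
ee_rot: [3.14, -0.527, -2.985]
wrist_force: [-0.4, 0.8, -0.2]
width: 0.0776
finger_force: 0.0
```

Emit:
{"op": "carry_out", "data": {"commands": [[0, 0, 0, 0, 0, 0], [0, 0, 0, 0, 0, 0], [0, 0, 0, 0, 0, 0], [0, 0, 0, 0, 0, 0], [0, 0, 0, 0, 0, 0]], "jaw": 0.4}}

```text
time: 17.55
tool_pos: [0.6019, 0.0192, 0.0943]
ee_rot: [-3.14, -0.52, -2.986]
wrist_force: [1.2, -1.2, 4.3]
width: 0.0557
finger_force: 30.0
```

Run:
```python
from bench import *
from plan import *
o=get_obs(); print(o["tool_pos"].round(4),o["width"],((o["tool_pos"]-BB)@AX).round(4))
p=BB+.077*AX
plan([(p+[-.02,0.01,.15],RS,1),((.54,-.09,.27),Rt(PS/2,.3),1),((.50,-.2,.27),R0,1),(cad(0,-.045,.24),R0,1),(cad(0,-.045,.10),R0,1)])
```

```text
[0.6019 0.0192 0.0943] 0.05566062043433198 0.0785
[[0.018, 0.003, -0.024, 0, 0, 0], [0.036, 0.005, -0.048, 0, 0, 0], [0.055, 0.008, -0.072, 0, 0, 0], [0.073, 0.011, -0.096, 0, 0, 0], [0.091, 0.013, -0.12, 0, 0, 0]]
[[0.013, -0.022, 0.001, -0.006, -0.045, 0.014], [0.025, -0.045, 0.002, -0.013, -0.089, 0.029], [0.038, -0.067, 0.004, -0.019, -0.134, 0.043], [0.051, -0.089, 0.005, -0.025, -0.179, 0.058], [0.064, -0.111, 0.006, -0.032, -0.223, 0.072]]
[[0.009, -0.021, 0.003, -0.005, -0.06, 0.032], [0.018, -0.043, 0.006, -0.01, -0.12, 0.064], [0.028, -0.064, 0.009, -0.014, -0.18, 0.096], [0.037, -0.086, 0.011, -0.019, -0.24, 0.127], [0.046, -0.107, 0.014, -0.024, -0.3, 0.159]]
[[0.007, -0.038, 0.006, 0, 0, 0], [0.013, -0.077, 0.012, 0, 0, 0], [0.02, -0.115, 0.018, 0, 0, 0], [0.026, -0.153, 0.024, 0, 0, 0], [0.033, -0.192, 0.03, 0, 0, 0]]
[[0, 0, 0.028, 0, 0, 0], [0, 0, 0.056, 0, 0, 0], [0, 0, 0.084, 0, 0, 0], [0, 0, 0.112, 0, 0, 0], [0, 0, 0.14, 0, 0, 0]]
end [ 0.4515 -0.3887  0.1002]
```

Emit:
{"op": "carry_out", "data": {"commands": [[0.018, 0.003, -0.024, 0, 0, 0], [0.036, 0.005, -0.048, 0, 0, 0], [0.055, 0.008, -0.072, 0, 0, 0], [0.073, 0.011, -0.096, 0, 0, 0], [0.091, 0.013, -0.12, 0, 0, 0]]}}

```text
time: 18.05
tool_pos: [0.5801, 0.0299, 0.2423]
ee_rot: [3.14, -0.524, -2.984]
wrist_force: [0.7, 0.5, -2.7]
width: 0.0554
finger_force: 29.9
```

Emit:
{"op": "carry_out", "data": {"commands": [[0.013, -0.022, 0.001, -0.006, -0.045, 0.014], [0.025, -0.045, 0.002, -0.013, -0.089, 0.029], [0.038, -0.067, 0.004, -0.019, -0.134, 0.043], [0.051, -0.089, 0.005, -0.025, -0.179, 0.058], [0.064, -0.111, 0.006, -0.032, -0.223, 0.072]]}}

```text
time: 18.55
tool_pos: [0.5394, -0.0898, 0.2682]
ee_rot: [3.14, -0.299, -3.063]
wrist_force: [0.4, -0.2, -2.7]
width: 0.0557
finger_force: 30.0
```

Emit:
{"op": "carry_out", "data": {"commands": [[0.009, -0.021, 0.003, -0.005, -0.06, 0.032], [0.018, -0.043, 0.006, -0.01, -0.12, 0.064], [0.028, -0.064, 0.009, -0.014, -0.18, 0.096], [0.037, -0.086, 0.011, -0.019, -0.24, 0.127], [0.046, -0.107, 0.014, -0.024, -0.3, 0.159]]}}

```text
time: 19.05
tool_pos: [0.4995, -0.2002, 0.2684]
ee_rot: [3.14, 0.002, 3.058]
wrist_force: [-0.1, 0.1, -3.7]
width: 0.0555
finger_force: 30.0
```

Emit:
{"op": "carry_out", "data": {"commands": [[0.007, -0.038, 0.006, 0, 0, 0], [0.015, -0.085, 0.012, 0, 0, 0], [0.023, -0.13, 0.018, 0, 0, 0], [0.03, -0.17, 0.025, 0, 0, 0], [0.033, -0.192, 0.03, 0, 0, 0]]}}

```text
time: 19.55
tool_pos: [0.4496, -0.3908, 0.2367]
ee_rot: [3.139, -0.003, 3.056]
wrist_force: [0.6, 0.0, -3.8]
width: 0.0556
finger_force: 30.0
```

Emit:
{"op": "carry_out", "data": {"commands": [[0, 0, 0.01, 0, 0, 0], [0, 0, 0.045, 0, 0, 0], [0, 0, 0.085, 0, 0, 0], [0, 0, 0.12, 0, 0, 0], [0, 0, 0.14, 0, 0, 0]]}}

```text
time: 20.05
tool_pos: [0.4501, -0.3849, 0.0939]
ee_rot: [3.135, -0.005, 3.061]
wrist_force: [-1.0, -0.2, -3.9]
width: 0.0556
finger_force: 30.0
```

Emit:
{"op": "carry_out", "data": {"commands": [[0, 0, 0.005, 0, 0, 0], [0, 0, 0.01, 0, 0, 0], [0, 0, 0.014, 0, 0, 0], [0, 0, 0.017, 0, 0, 0], [0, 0, 0.018, 0, 0, 0]]}}

```text
time: 20.55
tool_pos: [0.4524, -0.3889, 0.0845]
ee_rot: [-3.14, 0.003, 3.06]
wrist_force: [-2.5, 2.9, 7.2]
width: 0.0559
finger_force: 30.0
```

Emit:
{"op": "carry_out", "data": {"commands": [[0, 0, 0, 0, 0, 0], [0, 0, 0, 0, 0, 0], [0, 0, 0, 0, 0, 0], [0, 0, 0, 0, 0, 0], [0, 0, 0, 0, 0, 0]], "jaw": 0.8}}

```text
time: 21.05
tool_pos: [0.4515, -0.3883, 0.0809]
ee_rot: [3.141, 0.0, 3.059]
wrist_force: [0.1, 0.1, -0.1]
width: 0.0754
finger_force: 0.0
```

Run:
```python
from plan import *
p,q=json.load(open(F)); p[2]-=.018; json.dump([p,q],open(F,"w"))
plan([(np.array(p)+[0,0,.16],R0,1),((.53,-.22,.26),Rt(PS/2,.3),1),(BR+.14*AX+[0,0,.03],RS,1),(BR+.021*AX,RS,1)])
```

```text
[[0, 0, -0.032, 0, 0, 0], [0, 0, -0.064, 0, 0, 0], [0, 0, -0.096, 0, 0, 0], [0, 0, -0.128, 0, 0, 0], [0, 0, -0.16, 0, 0, 0]]
[[-0.013, 0.035, -0.004, 0.005, 0.06, -0.032], [-0.026, 0.07, -0.007, 0.01, 0.12, -0.064], [-0.039, 0.105, -0.011, 0.015, 0.18, -0.095], [-0.052, 0.14, -0.014, 0.019, 0.24, -0.127], [-0.064, 0.175, -0.018, 0.024, 0.299, -0.159]]
[[-0.029, 0.027, 0.008, 0.006, 0.045, -0.014], [-0.058, 0.054, 0.016, 0.013, 0.09, -0.029], [-0.088, 0.081, 0.024, 0.019, 0.134, -0.043], [-0.117, 0.108, 0.033, 0.025, 0.179, -0.058], [-0.146, 0.135, 0.041, 0.032, 0.224, -0.072]]
[[-0.003, 0, 0.029, 0, 0, 0], [-0.006, 0, 0.058, 0, 0, 0], [-0.009, 0, 0.087, 0, 0, 0], [-0.012, 0, 0.116, 0, 0, 0], [-0.015, 0, 0.145, 0, 0, 0]]
end [ 0.5872 -0.0843  0.045 ]
```

Emit:
{"op": "carry_out", "data": {"commands": [[0, 0, -0.032, 0, 0, 0], [0, 0, -0.064, 0, 0, 0], [0, 0, -0.096, 0, 0, 0], [0, 0, -0.128, 0, 0, 0], [0, 0, -0.16, 0, 0, 0]]}}

```text
time: 21.55
tool_pos: [0.4513, -0.3883, 0.2421]
ee_rot: [3.141, 0.0, 3.059]
wrist_force: [0.8, -0.4, -0.8]
width: 0.0751
finger_force: 0.0
```

Emit:
{"op": "carry_out", "data": {"commands": [[-0.013, 0.035, -0.004, 0.005, 0.06, -0.032], [-0.026, 0.07, -0.007, 0.01, 0.12, -0.064], [-0.039, 0.105, -0.011, 0.015, 0.18, -0.095], [-0.052, 0.14, -0.014, 0.019, 0.24, -0.127], [-0.064, 0.175, -0.018, 0.024, 0.299, -0.159]]}}

```text
time: 22.05
tool_pos: [0.5301, -0.2179, 0.2591]
ee_rot: [3.141, -0.301, -3.062]
wrist_force: [0.2, -0.4, -0.2]
width: 0.0751
finger_force: 0.0
```

Emit:
{"op": "carry_out", "data": {"commands": [[-0.035, 0.033, 0.009, 0.006, 0.055, -0.018], [-0.075, 0.07, 0.02, 0.014, 0.115, -0.036], [-0.11, 0.102, 0.03, 0.022, 0.17, -0.054], [-0.135, 0.125, 0.038, 0.029, 0.21, -0.067], [-0.146, 0.135, 0.041, 0.032, 0.224, -0.072]], "jaw": 0.85}}

```text
time: 22.55
tool_pos: [0.6471, -0.0706, 0.171]
ee_rot: [3.138, -0.531, -2.977]
wrist_force: [-0.8, -1.1, -0.7]
width: 0.0797
finger_force: 0.0
```

Run:
```python
from chk import *
for n in("scene","top"): chk((.459,-.296),(.08,.15),.12,n); chk((.452,-.389),(.08,.15),.12,n)
chk((.60,-.08),(.055,.11),.06)
o=get_obs(); print(o["tool_pos"].round(4),o["width"],o["time"])
```

```text
scene 278 base [ 0.4587 -0.3     0.0039] ax [2.08 0.03] top z 0.1262
scene 519 base [ 0.4491 -0.3893  0.0041] ax [ 0.38 -0.01] top z 0.1261
top 317 base [ 0.4583 -0.2961  0.0052] ax [-0.82  0.02] top z 0.1294
top 333 base [ 0.4503 -0.3875  0.0053] ax [-0.74  0.02] top z 0.1296
scene 488 base [ 0.5788 -0.0873  0.0245] ax [0.14 0.54] top z 0.0894
[ 0.6459 -0.0756  0.1781] 0.07989207174973251 22.8
```

Both beakers stand upright in the caddy. Next, the ramekin.

Emit:
{"op": "carry_out", "data": {"commands": [[-0.004, 0, 0.035, 0, 0, 0], [-0.008, 0, 0.075, 0, 0, 0], [-0.011, 0, 0.11, 0, 0, 0], [-0.014, 0, 0.135, 0, 0, 0], [-0.015, 0, 0.145, 0, 0, 0]]}}

```text
time: 23.3
tool_pos: [0.5849, -0.0855, 0.0436]
ee_rot: [3.141, -0.525, -2.988]
wrist_force: [-0.5, 0.3, -0.2]
width: 0.08
finger_force: 0.0
```

Emit:
{"op": "carry_out", "data": {"commands": [[0, 0, 0, 0, 0, 0], [0, 0, 0, 0, 0, 0], [0, 0, 0, 0, 0, 0], [0, 0, 0, 0, 0, 0], [0, 0, 0, 0, 0, 0]], "jaw": 0.4}}

```text
time: 23.8
tool_pos: [0.5888, -0.0849, 0.0461]
ee_rot: [-3.138, -0.52, -2.987]
wrist_force: [1.4, -2.1, 6.0]
width: 0.0557
finger_force: 30.0
```

Run:
```python
from bench import *
from plan import *
o=get_obs(); print(o["tool_pos"].round(4),o["width"],((o["tool_pos"]-BR)@AX).round(4))
p=BR+.021*AX; T=Rt(np.radians(18))
plan([(p+[-.02,0.01,.15],RS,1),((.55,.08,.2),Rt(PS,.3),1),((.48,.24,.19),T,1),((.444,.3665,.16),T,1),((.444,.3665,.045),T,1)])
```

```text
[ 0.5888 -0.0849  0.0461] 0.055726819587213317 0.0225
[[0.018, 0.003, -0.024, 0, 0, 0], [0.036, 0.005, -0.048, 0, 0, 0], [0.054, 0.008, -0.073, 0, 0, 0], [0.073, 0.01, -0.097, 0, 0, 0], [0.091, 0.013, -0.121, 0, 0, 0]]
[[-0.001, 0.031, -0.002, 0, -0.045, 0], [-0.002, 0.062, -0.003, 0, -0.089, 0], [-0.002, 0.093, -0.005, 0, -0.134, 0], [-0.003, 0.124, -0.006, 0, -0.179, 0], [-0.004, 0.155, -0.008, 0, -0.224, 0]]
[[0.008, 0.034, 0.005, 0.005, -0.06, -0.031], [0.016, 0.068, 0.009, 0.009, -0.12, -0.062], [0.024, 0.101, 0.014, 0.014, -0.179, -0.094], [0.031, 0.135, 0.018, 0.019, -0.239, -0.125], [0.039, 0.169, 0.023, 0.023, -0.299, -0.156]]
[[-0.001, 0.026, 0.006, 0, 0, 0], [-0.002, 0.053, 0.012, 0, 0, 0], [-0.003, 0.079, 0.018, 0, 0, 0], [-0.004, 0.105, 0.024, 0, 0, 0], [-0.005, 0.132, 0.03, 0, 0, 0]]
[[0, 0, 0.023, 0, 0, 0], [0, 0, 0.046, 0, 0, 0], [0, 0, 0.069, 0, 0, 0], [0, 0, 0.092, 0, 0, 0], [0, 0, 0.115, 0, 0, 0]]
end [0.4442 0.3671 0.0447]
```

Emit:
{"op": "carry_out", "data": {"commands": [[0.018, 0.003, -0.024, 0, 0, 0], [0.036, 0.005, -0.048, 0, 0, 0], [0.054, 0.008, -0.073, 0, 0, 0], [0.073, 0.01, -0.097, 0, 0, 0], [0.091, 0.013, -0.121, 0, 0, 0]]}}

```text
time: 24.3
tool_pos: [0.5672, -0.0733, 0.195]
ee_rot: [3.14, -0.523, -2.984]
wrist_force: [0.9, 0.2, -1.3]
width: 0.0556
finger_force: 30.0
```

Emit:
{"op": "carry_out", "data": {"commands": [[-0.001, 0.031, -0.002, 0, -0.045, 0], [-0.002, 0.062, -0.003, 0, -0.089, 0], [-0.002, 0.093, -0.005, 0, -0.134, 0], [-0.003, 0.124, -0.006, 0, -0.179, 0], [-0.004, 0.155, -0.008, 0, -0.224, 0]]}}

```text
time: 24.8
tool_pos: [0.5502, 0.0821, 0.1989]
ee_rot: [3.14, -0.298, -2.984]
wrist_force: [0.4, -0.6, -1.4]
width: 0.0556
finger_force: 30.0
```

Emit:
{"op": "carry_out", "data": {"commands": [[0.008, 0.034, 0.005, 0.005, -0.06, -0.031], [0.016, 0.068, 0.009, 0.009, -0.12, -0.062], [0.024, 0.101, 0.014, 0.014, -0.179, -0.094], [0.031, 0.135, 0.018, 0.019, -0.239, -0.125], [0.039, 0.169, 0.023, 0.023, -0.299, -0.156]]}}

```text
time: 25.3
tool_pos: [0.4797, 0.2422, 0.1887]
ee_rot: [3.14, 0.003, -2.826]
wrist_force: [0.9, 1.1, -1.2]
width: 0.0554
finger_force: 30.0
```

Emit:
{"op": "carry_out", "data": {"commands": [[-0.001, 0.033, 0.008, 0, 0, 0], [-0.002, 0.07, 0.016, 0, 0, 0], [-0.004, 0.1, 0.023, 0, 0, 0], [-0.005, 0.123, 0.028, 0, 0, 0], [-0.005, 0.132, 0.03, 0, 0, 0]]}}

```text
time: 25.8
tool_pos: [0.4429, 0.3695, 0.1576]
ee_rot: [3.14, -0.002, -2.825]
wrist_force: [-0.4, -1.3, -0.5]
width: 0.0558
finger_force: 30.0
```

Emit:
{"op": "carry_out", "data": {"commands": [[0, 0, 0.01, 0, 0, 0], [0, 0, 0.045, 0, 0, 0], [0, 0, 0.08, 0, 0, 0], [0, 0, 0.105, 0, 0, 0], [0, 0, 0.115, 0, 0, 0]]}}

```text
time: 26.3
tool_pos: [0.443, 0.3649, 0.0399]
ee_rot: [-3.14, -0.006, -2.829]
wrist_force: [0.1, -0.3, -0.0]
width: 0.0557
finger_force: 30.0
```

Emit:
{"op": "carry_out", "data": {"commands": [[0, 0, 0.005, 0, 0, 0], [0, 0, 0.009, 0, 0, 0], [0, 0, 0.013, 0, 0, 0], [0, 0, 0.016, 0, 0, 0], [0, 0, 0.017, 0, 0, 0]]}}

```text
time: 26.8
tool_pos: [0.4453, 0.368, 0.0283]
ee_rot: [3.141, 0.002, -2.828]
wrist_force: [-2.5, -0.7, 6.0]
width: 0.0558
finger_force: 30.0
```

Emit:
{"op": "carry_out", "data": {"commands": [[0, 0, 0, 0, 0, 0], [0, 0, 0, 0, 0, 0], [0, 0, 0, 0, 0, 0], [0, 0, 0, 0, 0, 0], [0, 0, 0, 0, 0, 0]], "jaw": 0.85}}

```text
time: 27.3
tool_pos: [0.4445, 0.3676, 0.0266]
ee_rot: [3.141, 0.0, -2.828]
wrist_force: [0.6, -1.1, -1.2]
width: 0.0798
finger_force: 0.0
```

Emit:
{"op": "carry_out", "data": {"commands": [[0, 0, -0.03, 0, 0, 0], [0, 0, -0.07, 0, 0, 0], [0, 0, -0.11, 0, 0, 0], [0, 0, -0.15, 0, 0, 0], [0, 0, -0.18, 0, 0, 0]]}}

```text
time: 27.8
tool_pos: [0.445, 0.3678, 0.2099]
ee_rot: [3.14, 0.004, -2.828]
wrist_force: [0.1, 0.8, 0.5]
width: 0.0798
finger_force: 0.0
```

Emit:
{"op": "carry_out", "data": {"commands": [[0.03, 0.03, 0, 0, 0, 0], [0.06, 0.06, 0, 0, 0, 0], [0.09, 0.09, 0, 0, 0, 0], [0.12, 0.11, 0, 0, 0, 0], [0.14, 0.12, 0, 0, 0, 0]]}}

```text
time: 28.3
tool_pos: [0.2719, 0.4392, 0.2068]
ee_rot: [3.14, -0.0, -2.826]
wrist_force: [0.5, -0.3, -0.7]
width: 0.0799
finger_force: 0.0
```

Emit:
{"op": "carry_out", "data": {"commands": [[0, 0, 0, 0, 0, 0], [0, 0, 0, 0, 0, 0], [0, 0, 0, 0, 0, 0], [0, 0, 0, 0, 0, 0], [0, 0, 0, 0, 0, 0]]}}

```text
time: 28.8
tool_pos: [0.2753, 0.4381, 0.2066]
ee_rot: [3.141, 0.0, -2.829]
wrist_force: [-0.5, -0.4, -0.4]
width: 0.0795
finger_force: 0.0
```

```bash
python3 bar.py
python3 - <<'E'
from chk import *
for n in("scene","top"):
    chk((.444,.367),(.046,.09),.06,n); chk((.459,-.296),(.08,.15),.12,n); chk((.452,-.389),(.08,.15),.12,n)
s=snapshot("scene"); cv2.imwrite("pics/s3.png",cv2.resize(s["img"][:,:,::-1],(800,600),interpolation=cv2.INTER_CUBIC))
E
```

```text
[0.2753 0.4381 0.2066] [ 3.141  0.    -2.829] 28.8
scene 311 theta 1.464 [0.122  0.0749 0.0794]
top 197 theta 1.455 [0.1184 0.076  0.0828]
scene 335 base [0.4448 0.3676 0.0044] ax [-0.31 -0.03] top z 0.0672
scene 514 base [ 0.458  -0.298   0.0043] ax [-0.02 -0.01] top z 0.1263
scene 522 base [ 0.4493 -0.3881  0.0042] ax [ 0.97 -0.02] top z 0.1263
top 268 base [0.4437 0.3681 0.0052] ax [1.18 0.04] top z 0.0712
top 316 base [ 0.4599 -0.2955  0.0049] ax [ 1.41 -0.02] top z 0.1286
top 333 base [ 0.4497 -0.3881  0.0052] ax [-0.23  0.02] top z 0.1294
```

View pics/s3.png

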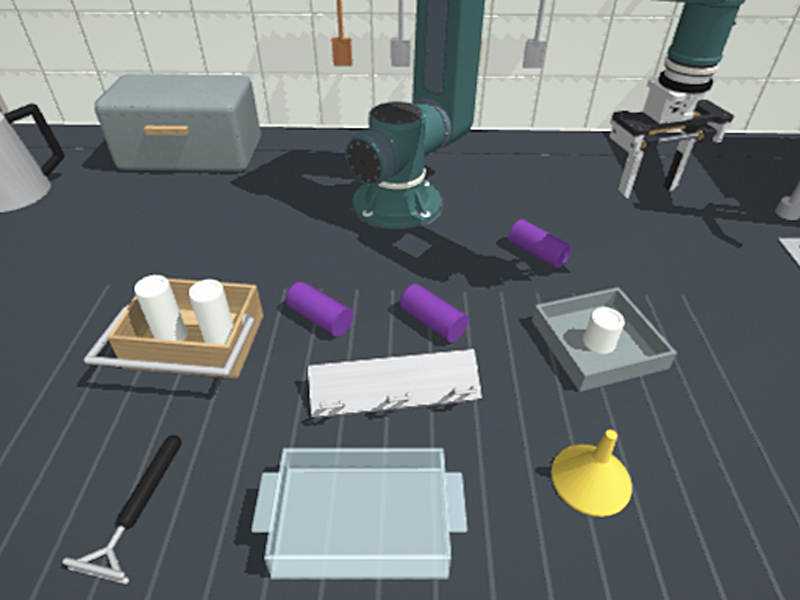

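The picture shows both beakers upright in the caddy at (158,308) and (210,312), and the ramekin upright in the tray at (603,330). The handle is fully down at (165,365), and the casserole, funnel, masher and purple pieces haven't moved.

```bash
python3 -c "
from bench import *
print(close_job())"
```

```text
the job is handed in; nothing more can be done
None
```

The job is handed in at about 29 s of the 72 s limit: the handle is at its end stop, both beakers stand mouth down in the caddy, the ramekin stands mouth down in the tray, and the casserole, funnel and masher are where they were.

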